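Tare the bead-counting scale with its two-key chord

TASK

Tare the bead-counting scale with the empty dish on it: press its two blue keys down together, one fingertip on each, and hold both fully down for at least two seconds, then let both come up. Then press the green key fully down to confirm, let it come up, and finish clear of the scale. Nothing is to be picked up or shoved: the scale, the dish on its pan and the other things on the table stay where they are, and the green key is not to go down while a blue one is.

Things in the scene. Friction and masses are not known exactly. Their poses are not given: they have to be found in the camera images.
- scale: White bench scale, loose, about 1.2 kg, 180 (x) by 230 (y) mm, deck 34 mm high. Origin: centre of its underside. At its front (-x side) three round keys in a row along y, 24 mm across, 64 mm apart, tops 10 mm above the deck when up, 4 mm when down; behind them a round steel pan, 108 mm across. With the pan beyond the keys, left (+y) to right: blue, blue, green.
- blue_left_top (a point): Centre of the top face of the outer blue key (the one at the end of the row, scale frame x -62, y +64 mm, 44 mm above the table when up). Moves with the key.
- blue_mid_top (a point): Centre of the top face of the other blue key, the middle one of the row (scale frame x -62, y 0 mm, 44 mm above the table when up). Moves with the key.
- green_top (a point): Centre of the top face of the green key, the other end of the row (scale frame x -62, y -64 mm, 44 mm above the table when up). Moves with the key.
- blue_left (a joint): Outer blue key. Key travel in m: 0 = up, 0.006 = fully down. Spring return; it starts to move at about 0.75 N and needs 2.5 N to be fully down.
- blue_mid (a joint): Middle blue key. Key travel in m: 0 = up, 0.006 = fully down. Spring return; it starts to move at about 0.75 N and needs 2.5 N to be fully down.
- green (a joint): Green key. Key travel in m: 0 = up, 0.006 = fully down. Spring return; it starts to move at about 0.75 N and needs 2.5 N to be fully down.
- pan (a point): Centre of the top of the scale's round steel pan, 40 mm above the table, at scale frame x +30, y 0 mm.
- dish: Empty pink bead dish, 76 mm across the rim, 22 mm high, 60 g, standing loose on the pan (its rim 62 mm above the table). Origin: centre of its underside.
- spool: Thread spool, wooden ends and red thread, 38 mm across, 38 mm high, standing beside the scale's green-key end. Origin: centre of its underside.
- marker: White marker pen with black cap, 135 x 15 x 14 mm, lying along its x beside the scale's blue-key end. Origin: on its underside, near the middle.
- tray: White open bead tray with six compartments of coloured beads, 140 x 110 x 22 mm. Origin: centre of its underside.
- phone: Black smartphone lying flat, 72 x 148 x 9 mm. Origin: centre of its underside.
- jar: Amber jar with a brass cap, 48 mm across, 65 mm high. Origin: centre of its underside.
- scissors: Small scissors with cream handles lying flat, about 170 mm long, 8 mm high. Origin: on the table below the pivot.
Not all that is in view belongs to the job. Of the things that look like the dish, the smallest one is meant.

How it is judged:
On the way, in this order (a step that is already met when the one before it is completed fails the run):
1. both blue keys are fully down (over 4.5 of 6 mm) together under the fingers for 2 s (value of joint each of blue_left, blue_mid above 0.0045 m and value of joint green below 0.0015 m and contact force between the fingers and scale above 1 N), for 2 s.
2. all three keys are up (under 1.2 mm) (value of joint each of blue_left, blue_mid, green below 0.0012 m), for 0.1 s.
3. the green key is fully down (over 4.5 of 6 mm), both blue keys up (value of joint green above 0.0045 m and value of joint each of blue_left, blue_mid below 0.0012 m), for 0.1 s.
At the end, for the whole second after the job is handed in: All three keys are up (within 1.2 mm), the scale stands level within 20 mm of where it was, the dish stands upright on the pan within 25 mm of its centre, and both are at rest (all of step 2 and horizontal distance between dish and pan below 0.025 m and z of dish in the frame of pan between -0.004 and 0.004 m and angle between dish's own z axis and vertical below 0.1 rad and angle between scale's own z axis and vertical below 0.05 rad and distance of scale from where it was at the start of the episode below 0.02 m and linear speed of each of scale, dish below 0.02 m/s); the robot touches nothing.
It fails at once if one blue key is fully down while the other is still up ((value of joint blue_left above 0.0045 m and value of joint blue_mid below 0.001 m) or (value of joint blue_mid above 0.0045 m and value of joint blue_left below 0.001 m)).
It fails at once if the green key goes down while a blue key is down (value of joint green above 0.003 m and value of joint any of blue_left, blue_mid above 0.003 m).
It fails at once if the scale is shoved or lifted more than 20 mm, or tipped (distance of scale from where it was at the start of the episode above 0.02 m or angle between scale's own z axis and vertical above 0.1 rad).
It fails at once if the dish, spool, marker, tray, phone, jar or scissors is lifted, carried or shoved more than 25 mm (distance of any of dish, spool, marker, tray, phone, jar, scissors from where it was at the start of the episode above 0.025 m).
It also fails if it takes over 48 s, if anything falls off the work surface, if the arm or the gripper's body presses on something with over 40 N, if the wrist force passes 120 N, or if a joint passes its speed limit or range.

ROBOT

A 6-joint arm with a two-finger parallel gripper is mounted at the origin on the work surface. World frame = base frame: x ahead of the robot, y to its left, z up, the work surface at z = 0. Lengths are in m, angles in rad, forces in N, time in s.
With the tool pointing down it reaches from about 0.35 to 0.725 m from the base axis. Payload 4.3 kg.
Tool frame: the origin (TCP) lies at the very end of the fingers, on their centre line; the grasp point (between the pads) lies r.grip_point_offset behind it (r.grip_point_offset is the distance from the TCP to the grasp point, in m); z points along the fingers, y is the line along which they close (so a half turn about z gives the same grasp; the last joint's range is limited). The gripper opens to 85 mm and grips with 20 to 120 N. Pads are 22 mm wide; open, the fingers measure 114 mm over their backs; the gripper's body (76 mm by 85 mm) begins 54 mm behind the grasp point. The pads swing forward as they close: fully open they stand 13 mm farther back than shut.
Start: joints at [-1.306, 0.377, 0.081, 1.274, 0, 1.46], TCP at [0.211, -0.535, 0.231] pointing down, gripper open.
Joint ranges: [-2.72, 2.72], [-0.84, 1.66], [-1.02, 1.22], [-1.77, 2.12], [-1.37, 1.28], [-3.14, 3.14]. Speed limits (rad/s): [2.57, 2.57, 3.14, 3.14, 3.14, 3.14].

INTERFACE

Orientations are given as a unit quaternion [x, y, z, w].
In Python, from bench import r, viewer, order gives the robot as it stands.
- The arm moves only by the tool send_rows, never from a script. Its argument "increments" is a list that holds one entry, the list of rows, each a list of 4 numbers: the shift along the tool's x, y, z in units of 40 mm (1.0 is 40 mm), then the turn about the tool's z in units of 6 degrees (1.0 is 6 degrees). In form: [[[x, y, z, yaw], ...]]. A call has exactly 8 rows; each row shifts and turns the commanded pose from where the row before left it, along the tool's axes as they then stand; what a row does not reach is not made up. A row lasts 1/12 s, in which the tool goes at most 41.7 mm and 7.16 degrees, less where a joint would pass 70% of its speed; a pose out of reach is approached as far as the arm can. A call is refused whole if a number of a shift passes 1 or a number of a turn 1, either way. A call with a gripper value outside its range is refused whole. "claw" is the closure, from 0 (fully open) to 1 (shut), set as the call begins (left out, the last holds). The fingers move at their own pace and stop on an object; "grip_force" is the grip in N (left out, the last holds). Time passes only in rows, so rows that do not move let the fingers close, or fill a call up. It gives the time, the measured TCP pose, the force, the opening and the grip force at its end, in the units of the state.
- r.get_obs(): the state, without advancing time (a new reading comes with each control period).
- viewer.camera(name): name is "scene" or "top" or "wrist"; returns (picture, depth): 480x640x3 uint8, blue, green, red; 480x640 float32, m along the optical axis (not along the pixel's ray), 0 where there is no reading.
- viewer.camera_model(name): a dict with "K" (3x3 intrinsics, pixels), "camera_from_world" (4x4, takes a point from world to camera coordinates). Camera axes: x right, y up, looking along -z (the intrinsics and any distortion apply to the point x, -y, -z); pixel columns grow to the right and rows downward; lengths in m; the calibration is good to about 2 mm. A picture is of the moment at which its call begins: read the wrist's pose just before it. camera_model takes no time and is no camera call; for the wrist camera it gives the pose at the moment of the call.
- order.job_done(): hands the job in; it is judged then, once.
The state is a dict: "t": time; "joint_pos": joint angles; "qd": joint speeds; "joint_efforts": joint torques, N m; "position": TCP position; "ee_rot": TCP orientation; "wrist_force": force on the tool from outside, world axes, zero at the start; "ft_torque": the same for the moment, N m; "width": finger opening in m; "gripper_force": force on a finger pad.
Only numpy, scipy, OpenCV 4.12 (cv2) and the standard library are available. Lean on these libraries where they do the work, as an engineer would, in place of code of your own. Each camera call takes 0.05 s, during which the arm holds its last target. There are 200 camera calls.

## Working session

There is one attempt and no reset: what is moved stays moved. The work goes in short steps, Python scripts to look and compute and a tool call to move; the robot and the scene stay as the last step left them, time stands still between calls to the robot, and variables do not carry over. Pictures are saved under pics/ and viewed, at most 10 in all, crops included, and the job is handed in when it is done.

Besides the shell and the picture viewer there is one more tool, called after ">>>" as name([rows], argument=value, ...), one row to a line, values as JSON. send_rows: Moves the arm, as the interface text tells. Its arguments: {"type":"object","properties":{"increments":{"type":"array","items":{"type":"array","items":{"type":"array","items":{"type":"number"}}}},"claw":{"type":"number"},"grip_force":{"type":"number"}},"required":["increments"]}

```bash
mkdir -p pics; ls
python3 - <<'E'
from bench import r, viewer, order
import cv2, numpy as np
o=r.get_obs(); print({k:np.round(v,4).tolist() for k,v in o.items()}, r.grip_point_offset)
for n in ("top","scene"):
    p,d=viewer.camera(n); cv2.imwrite(f"pics/{n}0.png",p); m=viewer.camera_model(n)
    print(n,np.round(m["K"],1).tolist(),np.round(m["camera_from_world"],3).tolist(),[k for k in m])
E
```

```text
pics
{'t': 0.0, 'joint_pos': [-1.3063, 0.3781, 0.0796, 1.2744, -0.0, 1.4605], 'qd': [0.0002, -0.0006, 0.0018, -0.0003, 0.0007, 0.0008], 'joint_efforts': [-0.0016, -46.36, 26.9878, 0.0209, -0.0001, -0.0], 'position': [0.2103, -0.5344, 0.2304], 'ee_rot': [0.9825, 0.1863, -0.0001, -0.001], 'wrist_force': [0.168, 0.4357, 0.6905], 'ft_torque': [0.0778, -0.0119, 0.0434], 'gripper_force': 0.0, 'width': 0.0855} 0.0187
top [[437.5, 0.0, 316.2], [0.0, 437.5, 245.8], [0.0, 0.0, 1.0]] [[0.003, -1.0, -0.016, -0.052], [0.998, 0.002, 0.055, -0.543], [-0.055, -0.016, 0.998, -1.09], [0.0, 0.0, 0.0, 1.0]] ['K', 'camera_from_world']
scene [[455.3, 0.0, 322.2], [0.0, 455.3, 243.0], [0.0, 0.0, 1.0]] [[0.369, 0.93, -0.012, -0.169], [-0.751, 0.306, 0.585, 0.393], [0.548, -0.206, 0.811, -1.276], [0.0, 0.0, 0.0, 1.0]] ['K', 'camera_from_world']
```

View pics/top0.png

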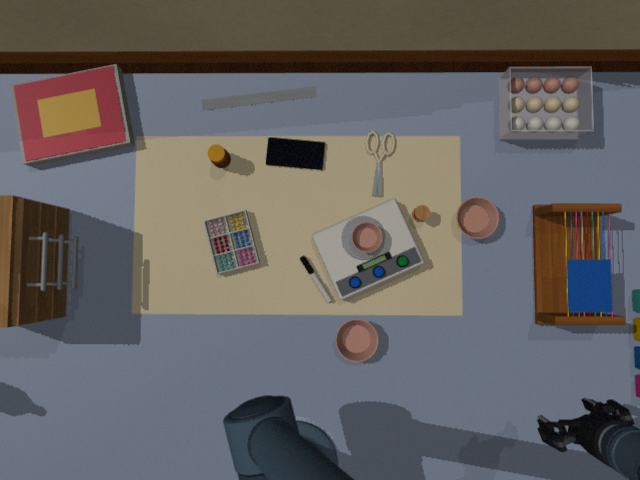

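The top view shows the scale at about (368,250), with blue keys at (355,282) and (379,271) and the green key at (403,261). There are three pink dishes: (367,237) small and on the pan, (478,218) larger, and (357,341) larger. The small one on the pan is the one meant. Other blue things are the blue box at (590,287) and the tray beads; neither is on the scale.

```bash
cat > h.py <<'E'
import cv2, numpy as np
from scipy.spatial.transform import Rotation as R
def ray(m,uv,z):
    K,T=m["K"],m["camera_from_world"]; Rm,t=T[:3,:3],T[:3,3]
    c=np.linalg.inv(K)@[uv[0],uv[1],1]; d=Rm.T@(c*[1,-1,-1]); o=-Rm.T@t
    return o+d*(z-o[2])/d[2]
def proj(m,p):
    T=m["camera_from_world"]; c=(T[:3,:3]@p+T[:3,3])*[1,-1,-1]; q=m["K"]@c; return q[:2]/q[2]
def blobs(img,lo,hi,amin=30):
    h=cv2.cvtColor(img,cv2.COLOR_BGR2HSV); n,_,s,c=cv2.connectedComponentsWithStats(cv2.inRange(h,lo,hi))
    return [(c[i].round(1).tolist(),s[i].tolist()) for i in range(1,n) if s[i][4]>=amin]
BL=((100,120,60),(125,255,255)); GR=((45,100,40),(85,255,255))
E
python3 - <<'E'
from bench import viewer
from h import *
for n in("top","scene"):
    p=cv2.imread(f"pics/{n}0.png"); m=viewer.camera_model(n)
    for nm,c in(("B",BL),("G",GR)):
        for b,s in blobs(p,*c):
            w=ray(m,b,.044)
            if .25<w[0]<.65 and abs(w[1])<.4: print(n,nm,b,s,w.round(4))
p=cv2.imread("pics/top0.png")[190:320,290:450]; cv2.imwrite("pics/crop0.png",cv2.resize(p,None,fx=4.5,fy=4.5,interpolation=2))
E
```

```text
top B [378.4, 271.3] [374, 267, 10, 10, 82] [ 0.4798 -0.2037  0.044 ]
top B [354.5, 282.1] [350, 277, 10, 11, 81] [ 0.4533 -0.1453  0.044 ]
top G [402.3, 260.7] [397, 256, 11, 10, 86] [ 0.5058 -0.2621  0.044 ]
scene B [257.7, 228.1] [252, 223, 12, 11, 92] [ 0.4568 -0.145   0.044 ]
scene B [400.2, 229.3] [393, 226, 15, 8, 38] [0.5728 0.1312 0.044 ]
scene B [233.9, 245.8] [228, 241, 12, 11, 99] [ 0.4824 -0.2037  0.044 ]
scene G [209.1, 265.0] [203, 260, 13, 11, 110] [ 0.5094 -0.262   0.044 ]
```

View pics/crop0.png

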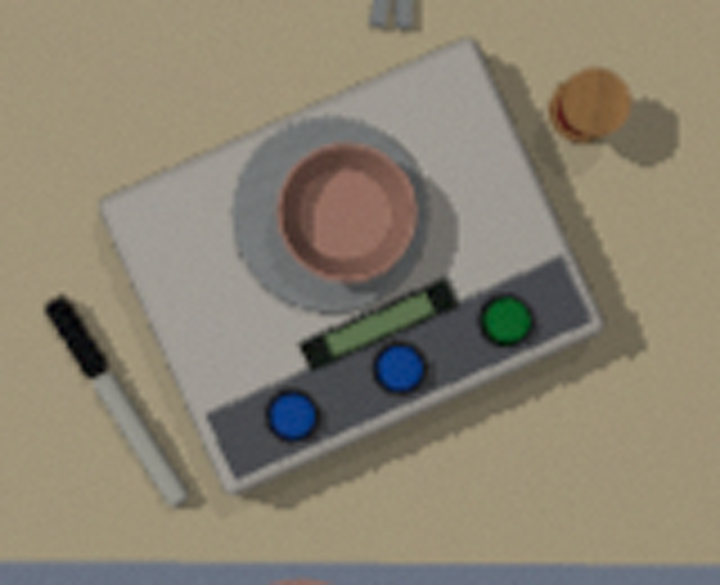

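View pics/scene0.png

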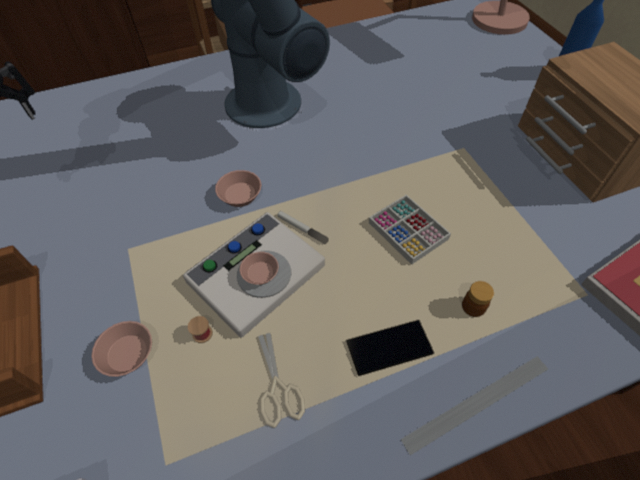

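The crop confirms the small dish on the pan, and blue, blue, green from left to right with the pan beyond. The scene view agrees, with the keys at (258,228), (234,246) and (209,265). Yaw is about 24.2°, and the midpoint between the blue keys is about (0.468, -0.174).

>>> send_rows([
  [[0, 0, 0, -0.45], [0.6, -0.35, 0, 0], [0.6, -0.35, 0, 0], [0.6, -0.35, 0, 0], [0.6, -0.35, 0, 0], [0.6, -0.35, 0, 0], [0.6, -0.35, 0, 0], [0.6, -0.35, 0, 0]],
], claw=0.42)

```text
t: 0.77
position: [0.324, -0.3754, 0.2309]
ee_rot: [0.978, 0.209, -0.0, -0.0]
wrist_force: [0.5, 0.0, -0.8]
width: 0.0498
gripper_force: 0.0
```

>>> send_rows([
  [[0.6, -0.35, 0, 0], [0.6, -0.35, 0, 0], [0.6, -0.35, 0, 0], [0.6, -0.35, 0, 0], [0.6, -0.35, 0, 0], [0.6, -0.35, 0, 0], [0.6, -0.35, 0, 0], [0.6, -0.35, 0, 0]],
])

```text
t: 1.43
position: [0.4532, -0.1947, 0.2309]
ee_rot: [0.978, 0.209, -0.0, -0.0]
wrist_force: [0.5, -1.1, -0.5]
width: 0.0495
gripper_force: 0.0
```

>>> send_rows([
  [[0, 0, 0.3, 0], [0, 0, 0.3, 0], [0, 0, 0.3, 0], [0, 0, 0.3, 0], [0, 0, 0, 0], [0, 0, 0, 0], [0, 0, 0, 0], [0, 0, 0, 0]],
])

```text
t: 2.1
position: [0.4534, -0.1965, 0.1841]
ee_rot: [0.978, 0.209, 0.0, 0.001]
wrist_force: [-0.4, -0.1, 0.3]
width: 0.0494
gripper_force: 0.0
```

```bash
cat > look.py <<'E'
from bench import r, viewer
from h import *
import sys
o=r.get_obs(); m=viewer.camera_model("wrist"); p,d=viewer.camera("wrist")
cv2.imwrite(f"pics/{sys.argv[1]}.png",p)
T=np.array(o["position"]); Q=R.from_quat(o["ee_rot"]).as_matrix()
print("t",o["t"],"tcp",T.round(4),"w",o["width"],"x",Q[:,0].round(3),"z",Q[:,2].round(3),"F",np.round(o["wrist_force"],2))
for nm,c in(("B",BL),("G",GR)):
    for b,s in blobs(p,*c,200):
        w=ray(m,b,.044); print(nm,b,s,w.round(4),"tool mm",(Q.T@(w-T)*1000).round(1))
E
python3 look.py wrist1
```

```text
t 2.1 tcp [ 0.4534 -0.1965  0.1841] w 0.04942221536612758 x [0.912 0.409 0.001] z [ 0.001 -0.001 -1.   ] F [-0.38 -0.12  0.3 ]
B [244.4, 190.3] [226, 172, 37, 37, 1032] [ 0.4547 -0.1474  0.044 ] tool mm [ 21.2 -44.4 140.1]
B [339.0, 190.2] [321, 172, 37, 37, 1062] [ 0.4806 -0.205   0.044 ] tool mm [ 21.3  18.8 140.2]
G [433.4, 190.0] [415, 172, 38, 37, 1088] [ 0.5066 -0.2625  0.044 ] tool mm [ 21.4  81.8 140.2]
```

View pics/wrist1.png

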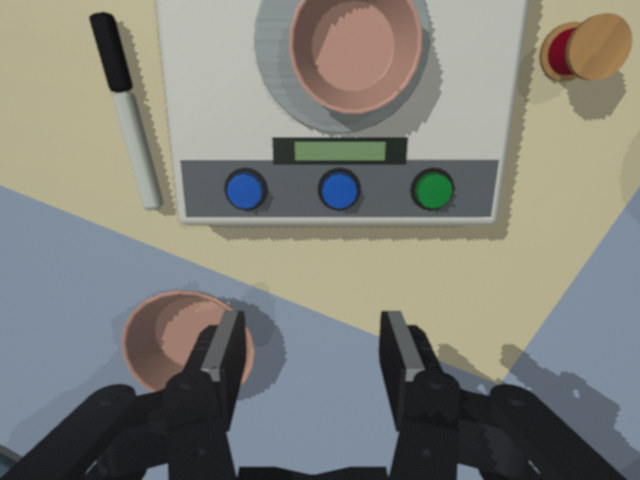

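The wrist view shows the blue keys at (244,190) and (339,190), the green key at (433,190), and the fingertips at about (232,312) and (393,312). Yaw is aligned. I need to shift +21.3 mm in x and -12.8 mm in y, then descend.

>>> send_rows([
  [[0.27, -0.16, 0.3, 0], [0.26, -0.16, 0.4, 0], [0, 0, 0.5, 0], [0, 0, 0.5, 0], [0, 0, 0.5, 0], [0, 0, 0.4, 0], [0, 0, 0.2, 0], [0, 0, 0, 0]],
])

```text
t: 2.82
position: [0.466, -0.1753, 0.07]
ee_rot: [0.978, 0.209, -0.001, -0.001]
wrist_force: [-0.4, 0.1, 0.5]
width: 0.0498
gripper_force: 0.0
```

```bash
python3 look.py wrist2
```

```text
t 2.8167 tcp [ 0.466  -0.1753  0.07  ] w 0.04976033158719708 x [ 0.912  0.409 -0.002] z [-0.002  0.001 -1.   ] F [-0.43  0.06  0.49]
B [241.8, 289.9] [213, 263, 57, 55, 2281] [ 0.4565 -0.147   0.044 ] tool mm [  3.  -29.6  26.1]
B [385.8, 289.5] [358, 263, 58, 55, 2335] [ 0.4822 -0.2036  0.044 ] tool mm [ 3.3 32.6 26. ]
G [530.6, 290.7] [500, 263, 62, 56, 2657] [ 0.5074 -0.2608  0.044 ] tool mm [ 2.8 95.1 25.8]
```

View pics/wrist2.png

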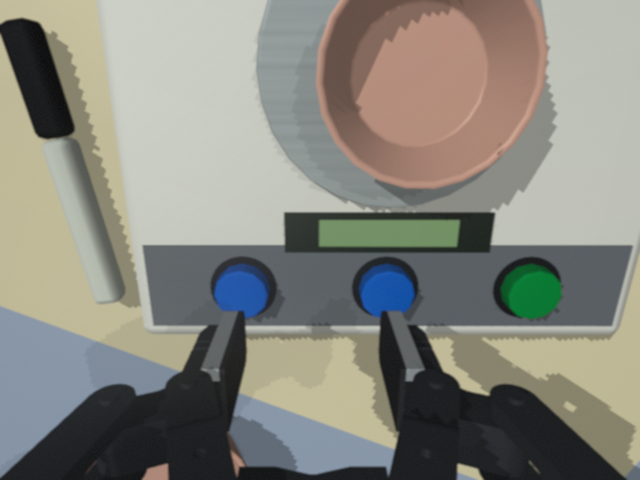

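The wrist view shows the blue keys at (242,290) and (386,290), the green key at (531,291), and the fingertips just in front of the two blue keys with matching spacing. I'll make a small correction and come down gently.

>>> send_rows([
  [[0.06, 0.03, 0.1, 0], [0, 0, 0.15, 0], [0, 0, 0.15, 0], [0, 0, 0.1, 0], [0, 0, 0.05, 0], [0, 0, 0.05, 0], [0, 0, 0, 0], [0, 0, 0, 0]],
])

```text
t: 3.53
position: [0.4696, -0.1759, 0.0473]
ee_rot: [0.978, 0.209, -0.0, -0.0]
wrist_force: [0.7, 0.3, -0.8]
width: 0.0494
gripper_force: 0.0
```

>>> send_rows([
  [[0, 0, 0.05, 0], [0, 0, 0.05, 0], [0, 0, 0, 0], [0, 0, 0, 0], [0, 0, 0, 0], [0, 0, 0, 0], [0, 0, 0, 0], [0, 0, 0, 0]],
])

```text
t: 4.2
position: [0.4698, -0.1759, 0.0434]
ee_rot: [0.978, 0.209, 0.0, 0.0]
wrist_force: [0.4, -0.8, 0.4]
width: 0.0493
gripper_force: 0.0
```

>>> send_rows([
  [[0, 0, 0.05, 0], [0, 0, 0.05, 0], [0, 0, 0, 0], [0, 0, 0, 0], [0, 0, 0, 0], [0, 0, 0, 0], [0, 0, 0, 0], [0, 0, 0, 0]],
])

```text
t: 4.87
position: [0.47, -0.176, 0.0395]
ee_rot: [0.978, 0.209, 0.0, 0.0]
wrist_force: [1.2, -1.0, 2.0]
width: 0.0495
gripper_force: 1.1
```

```bash
python3 look.py wrist3
```

```text
t 4.8667 tcp [ 0.47   -0.176   0.0395] w 0.04945952315580391 x [0.912 0.41  0.   ] z [ 0.001 -0.    -1.   ] F [ 1.18 -1.    2.03]
B [209.6, 318.2] [191, 303, 52, 41, 746] [ 0.4611 -0.1402  0.044 ] tool mm [  6.5 -36.3  -4.6]
B [382.1, 326.1] [359, 302, 65, 60, 1376] [ 0.4838 -0.1987  0.044 ] tool mm [ 3.3 26.3 -4.5]
B [249.1, 332.5] [245, 312, 11, 42, 331] [ 0.4614 -0.1554  0.044 ] tool mm [  0.6 -22.3  -4.5]
G [560.5, 334.1] [524, 302, 74, 65, 3609] [ 0.5077 -0.26    0.044 ] tool mm [-0.  92.  -4.5]
```

View pics/wrist3.png

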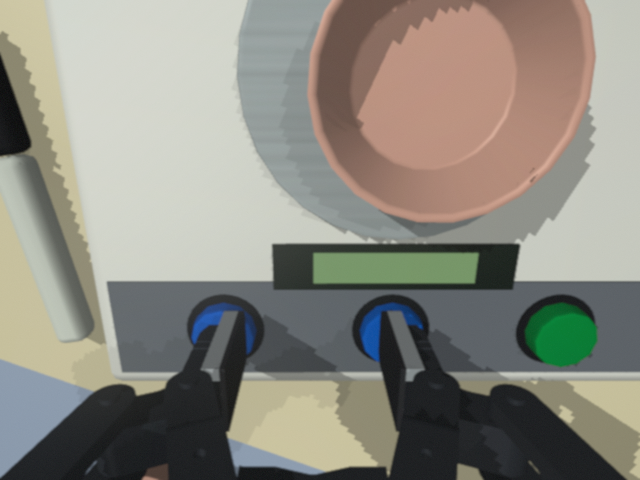

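The fingertips are at (232,320) and (393,320), each over its blue key, and contact has just begun at about 2 N. The green key at (560,334) is free. Now I'll press in small steps.

>>> send_rows([
  [[0, 0, 0.05, 0], [0, 0, 0.05, 0], [0, 0, 0.04, 0], [0, 0, 0, 0], [0, 0, 0, 0], [0, 0, 0, 0], [0, 0, 0, 0], [0, 0, 0, 0]],
])

```text
t: 5.58
position: [0.4701, -0.176, 0.0349]
ee_rot: [0.978, 0.209, 0.0, 0.0]
wrist_force: [-3.4, 0.9, 13.8]
width: 0.0497
gripper_force: 7.2
```

>>> send_rows([
  [[0, 0, 0.03, 0], [0, 0, 0, 0], [0, 0, 0, 0], [0, 0, 0, 0], [0, 0, 0, 0], [0, 0, 0, 0], [0, 0, 0, 0], [0, 0, 0, 0]],
])

```text
t: 6.25
position: [0.4701, -0.1761, 0.0347]
ee_rot: [0.978, 0.209, 0.001, 0.001]
wrist_force: [-5.4, 2.2, 24.3]
width: 0.0498
gripper_force: 11.8
```

```bash
python3 look.py wrist4; python3 -c "
import cv2;p=cv2.imread('pics/wrist4.png')[270:400,100:640];cv2.imwrite('pics/wrist4c.png',cv2.resize(p,None,fx=1.45,fy=1.45))"
```

```text
t 6.25 tcp [ 0.4701 -0.1761  0.0347] w 0.049796514096666376 x [0.912 0.41  0.001] z [ 0.001 -0.001 -1.   ] F [-5.38  2.16 24.29]
B [205.0, 323.0] [190, 309, 34, 36, 523] [ 0.4617 -0.1395  0.044 ] tool mm [  7.3 -36.8  -9.3]
B [371.9, 336.9] [360, 312, 22, 51, 757] [ 0.4807 -0.1955  0.044 ] tool mm [ 1.7 22.1 -9.3]
B [248.4, 337.4] [245, 321, 9, 34, 222] [ 0.4626 -0.1555  0.044 ] tool mm [  1.5 -21.8  -9.3]
G [567.1, 341.1] [529, 308, 76, 67, 3819] [ 0.5077 -0.2599  0.044 ] tool mm [-0.  91.9 -9.2]
```

View pics/wrist4c.png

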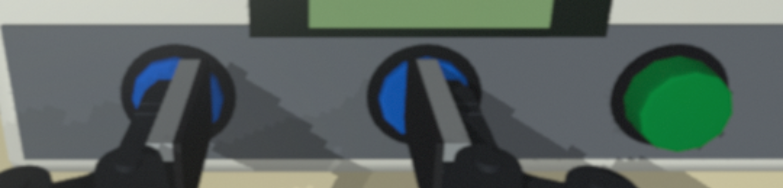

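Both blue keys look sunk in their wells under the fingers (crop at about (178,95) and (425,95)), and the green one stands up. The force climbs with no further travel, so both are at their stops. Hold, then lift.

>>> send_rows([
  [[0, 0, 0, 0], [0, 0, 0, 0], [0, 0, 0, 0], [0, 0, 0, 0], [0, 0, 0, 0], [0, 0, 0, 0], [0, 0, 0, 0], [0, 0, 0, 0]],
])

```text
t: 6.97
position: [0.4701, -0.1761, 0.0347]
ee_rot: [0.978, 0.209, 0.001, 0.001]
wrist_force: [-4.9, 2.7, 24.8]
width: 0.0496
gripper_force: 11.8
```

>>> send_rows([
  [[0, 0, 0, 0], [0, 0, 0, 0], [0, 0, 0, 0], [0, 0, 0, 0], [0, 0, 0, 0], [0, 0, 0, 0], [0, 0, 0, 0], [0, 0, 0, 0]],
])

```text
t: 7.63
position: [0.4701, -0.1761, 0.0347]
ee_rot: [0.978, 0.209, 0.001, 0.001]
wrist_force: [-4.7, 2.4, 23.3]
width: 0.0495
gripper_force: 11.8
```

>>> send_rows([
  [[0, 0, 0, 0], [0, 0, 0, 0], [0, 0, 0, 0], [0, 0, 0, 0], [0, 0, 0, 0], [0, 0, 0, 0], [0, 0, 0, 0], [0, 0, 0, 0]],
])

```text
t: 8.3
position: [0.4701, -0.1761, 0.0347]
ee_rot: [0.978, 0.209, 0.001, 0.001]
wrist_force: [-6.5, 1.7, 24.2]
width: 0.0494
gripper_force: 11.8
```

>>> send_rows([
  [[0, 0, 0, 0], [0, 0, 0, 0], [0, 0, 0, 0], [0, 0, 0, 0], [0, 0, 0, 0], [0, 0, 0, 0], [0, 0, 0, 0], [0, 0, 0, 0]],
])

```text
t: 8.97
position: [0.4701, -0.1761, 0.0347]
ee_rot: [0.978, 0.209, 0.001, 0.001]
wrist_force: [-5.8, 2.4, 23.9]
width: 0.0495
gripper_force: 11.8
```

>>> send_rows([
  [[0, 0, -0.05, 0], [0, 0, -0.1, 0], [0, 0, -0.2, 0], [0, 0, -0.3, 0], [0, 0, -0.4, 0], [0, 0, -0.2, 0], [0, 0, 0, 0], [0, 0, 0, 0]],
])

```text
t: 9.63
position: [0.4697, -0.1759, 0.0824]
ee_rot: [0.978, 0.209, 0.0, 0.0]
wrist_force: [0.4, 0.0, -0.3]
width: 0.0493
gripper_force: 0.0
```

>>> send_rows([
  [[0, 0.35, 0, 0], [0, 0.5, 0, 0], [0, 0.5, 0, 0], [0, 0.5, 0, 0], [0, 0.35, 0, 0], [0, 0.15, 0, 0], [0, 0, 0, 0], [0, 0, 0, 0]],
], claw=1, grip_force=20)

```text
t: 10.3
position: [0.5074, -0.2609, 0.0815]
ee_rot: [0.978, 0.209, -0.001, -0.001]
wrist_force: [0.5, 1.3, -0.7]
width: 0.0002
gripper_force: 0.0
```

```bash
python3 look.py wrist5
```

```text
t 10.3 tcp [ 0.5074 -0.2609  0.0815] w 0.00019956764486833893 x [ 0.912  0.409 -0.001] z [-0.002  0.001 -1.   ] F [ 0.5   1.33 -0.67]
B [43.8, 284.9] [15, 259, 59, 52, 2326] [ 0.4569 -0.1491  0.044 ] tool mm [  -0.2 -122.6   37.8]
B [179.6, 285.0] [153, 259, 54, 53, 2180] [ 0.4826 -0.206   0.044 ] tool mm [ -0.2 -60.1  37.7]
G [315.4, 284.6] [290, 260, 52, 48, 2012] [ 0.5084 -0.2629  0.044 ] tool mm [ 0.1  2.3 37.5]
```

View pics/wrist5.png

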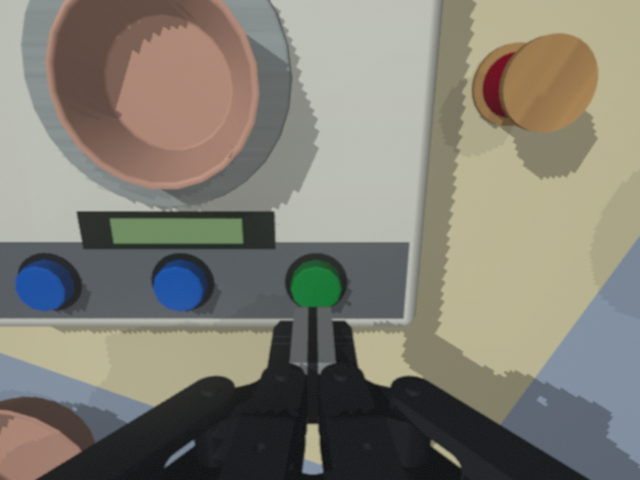

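All the keys are up (blue at (44,285) and (180,285), green at (315,285)), and the closed fingertips at (312,310) line up with the green one. Now to descend.

>>> send_rows([
  [[0, 0.03, 0.1, 0], [0, 0, 0.2, 0], [0, 0, 0.2, 0], [0, 0, 0.2, 0], [0, 0, 0.1, 0], [0, 0, 0.05, 0], [0, 0, 0, 0], [0, 0, 0, 0]],
])

```text
t: 11.02
position: [0.5087, -0.2627, 0.0484]
ee_rot: [0.978, 0.209, -0.0, -0.0]
wrist_force: [-0.4, 0.6, 0.8]
width: -0.0003
gripper_force: 0.0
```

>>> send_rows([
  [[0, 0, 0.05, 0], [0, 0, 0.05, 0], [0, 0, 0.05, 0], [0, 0, 0.03, 0], [0, 0, 0, 0], [0, 0, 0, 0], [0, 0, 0, 0], [0, 0, 0, 0]],
])

```text
t: 11.68
position: [0.5091, -0.263, 0.0416]
ee_rot: [0.978, 0.209, 0.0, 0.0]
wrist_force: [0.6, -0.6, 1.1]
width: 0.0002
gripper_force: 0.7
```

>>> send_rows([
  [[0, 0, 0.05, 0], [0, 0, 0.05, 0], [0, 0, 0.03, 0], [0, 0, 0, 0], [0, 0, 0, 0], [0, 0, 0, 0], [0, 0, 0, 0], [0, 0, 0, 0]],
])

```text
t: 12.35
position: [0.5091, -0.263, 0.0377]
ee_rot: [0.978, 0.209, 0.001, 0.001]
wrist_force: [-3.2, 1.6, 13.6]
width: 0.0001
gripper_force: 6.6
```

The force is 13.6 N at z = 0.0377, so the green key is on its stop. Lift and clear.

>>> send_rows([
  [[0, 0, 0, 0], [0, 0, 0, 0], [0, 0, -0.05, 0], [0, 0, -0.1, 0], [0, 0, -0.2, 0], [0, 0, -0.4, 0], [0, 0, -0.5, 0], [0, 0, -0.6, 0]],
])

```text
t: 13.02
position: [0.507, -0.2616, 0.1094]
ee_rot: [0.978, 0.209, -0.002, -0.002]
wrist_force: [0.5, -0.9, 0.2]
width: -0.0003
gripper_force: 0.0
```

>>> send_rows([
  [[0, 0, -0.6, 0], [-0.3, 0, -0.6, 0], [-0.5, 0, -0.3, 0], [-0.3, 0, -0.1, 0], [0, 0, 0, 0], [0, 0, 0, 0], [0, 0, 0, 0], [0, 0, 0, 0]],
])

```text
t: 13.68
position: [0.4683, -0.2799, 0.1727]
ee_rot: [0.978, 0.21, -0.001, -0.001]
wrist_force: [0.1, -0.1, -1.4]
width: -0.0
gripper_force: 0.0
```

```bash
python3 look.py wrist6
```

```text
t 13.6833 tcp [ 0.4683 -0.2799  0.1727] w -3.590140084897428e-05 x [ 0.912  0.41  -0.001] z [-0.002  0.002 -1.   ] F [ 0.09 -0.06 -1.39]
B [112.2, 161.6] [92, 142, 42, 40, 1280] [ 0.4552 -0.1488  0.044 ] tool mm [  41.9 -124.7  129. ]
B [212.1, 161.9] [193, 143, 40, 39, 1213] [ 0.4808 -0.206   0.044 ] tool mm [ 41.8 -62.  128.8]
G [312.7, 162.4] [294, 143, 38, 39, 1150] [ 0.5065 -0.2637  0.044 ] tool mm [ 41.6   1.2 128.7]
```

View pics/wrist6.png

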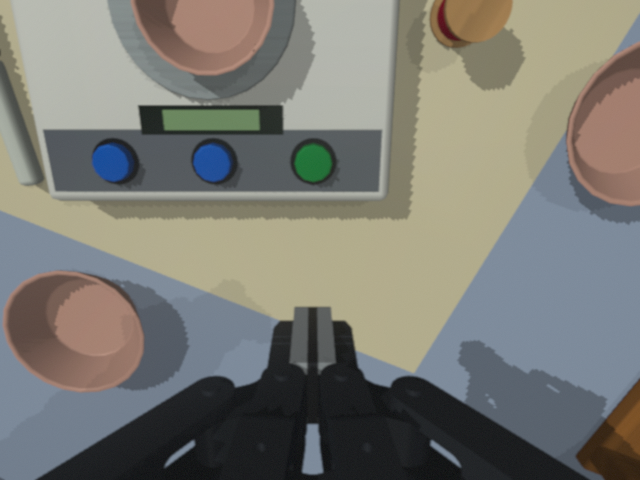

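All three keys are up at (112,162), (212,162) and (313,162). The scale and dish have not moved and the gripper is clear.

```bash
python3 -c "
from bench import order
print(order.job_done())"
```

```text
the job is handed in; nothing more can be done
None
```

I held both blue keys down together for about 3 s and released them, then pressed and released the green key; the arm finished clear of the undisturbed scale, and I handed the job in at about 14 s (no verdict was returned).

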